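# Find the full biscuit tin by its weight and hold it up

## Robot

A 6-joint arm with a two-finger parallel gripper is mounted at the origin on the work surface. World frame = base frame: x ahead of the robot, y to its left, z up, the work surface at z = 0. Lengths are in m, angles in rad, forces in N, time in s.
With the tool pointing down it reaches from about 0.225 to 0.875 m from the base axis. Payload 3.4 kg.
Tool frame: the origin (TCP) lies between the finger pads; the fingertips stand 17 mm ahead of it and the grasp point (between the pads) lies 2 mm behind it; y points along the fingers, z is the direction in which the jaws open and shut, and the axes are right-handed (so a half turn about y gives the same grasp; the last joint's range is limited). The gripper opens to 85 mm and grips with 20 to 120 N. Pads are 22 mm wide; open, the fingers measure 114 mm over their backs; the gripper's body (76 mm by 85 mm) begins 54 mm behind the grasp point. The pads swing forward as they close: fully open they stand 13 mm farther back than shut.
Start: joints at [-1.257, 0.276, 1.505, -0, 1.361, -0.121], TCP at [0.242, -0.522, 0.248] pointing down, gripper open.
Joint ranges: [-2.89, 2.89], [-0.75, 2.08], [0.22, 2.7], [-1.18, 4.32], [0.11, 2.71], [-2.7, 2.7]. Speed limits (rad/s): [2.57, 2.57, 3.14, 3.14, 3.14, 3.14].

## Interface

Orientations are given as a unit quaternion [w, x, y, z].
In Python, from rig import manip, get_image, camera_model, sign_off, spot_in, silhouettes, spot_point gives the robot as it stands.
- The arm moves only by the tool jog_arm, never from a script. Its argument "targets" is a list of rows, each a list of 3 entries, a list of its own where there are three numbers: the finger opening in m, from 0 to 0.0854, then the shift along the world's x, y, z in m, then the turn about the world's z in rad. In form: [[claw, [x, y, z], spin], ...]. A call has 1 to 10 rows; each row shifts and turns the commanded pose from where the row before left it; what a row does not reach is not made up. A row lasts 1/8 s, in which the tool goes at most 62.5 mm and 10.7 degrees, less where a joint would pass 70% of its speed; a pose out of reach is approached as far as the arm can. A call with a gripper value outside its range is refused whole. The fingers move at their own pace and stop on an object; "force" is the grip in N (left out, the last holds). Time passes only in rows, so rows that do not move let the fingers close. It gives the time, the measured TCP pose, the force and the opening at its end, in the units of the state.
- manip.get_state(): the state, without advancing time (a new reading comes with each control period).
- get_image(name): name is "side" or "top" or "wrist"; returns (picture, depth): 384x512x3 uint8, red, green, blue; 384x512 float32, m along the optical axis (not along the pixel's ray), 0 where there is no reading.
- camera_model(name): a dict with "mtx" (3x3 intrinsics, pixels), "world_from_camera" (4x4, takes a point from camera to world coordinates). Camera axes: x right, y up, looking along -z (the intrinsics and any distortion apply to the point x, -y, -z); pixel columns grow to the right and rows downward; lengths in m; the calibration is good to about 2 mm. The wrist camera is an equidistant fisheye: a pixel r from the principal point sees the ray r / f radians off the axis. A picture is of the moment at which its call begins: read the wrist's pose just before it. camera_model takes no time and is no camera call; for the wrist camera it gives the pose at the moment of the call.
- sign_off(): hands the job in, once; it reports no verdict.
Trained networks look in the newest picture that a camera, given by its name, has taken for a name from the list of things; names that differ only in an ending like _2 or _b are one class to them, and where a whole thing is asked for, a point or a joint stands for the part that bears it (a point fixed in the world has none). Each returns a list of dicts, best first, with "score" (0 to 1); they miss things now and then, are a little off and sometimes report something else, mostly with a low value. They report only what shows in the picture. A call takes as long as a camera call.
- spot_in(name, camera): "position" ([column, row] in pixels, amid what is visible of it).
- silhouettes(name, camera): "mask" (384x512 bool, what is visible of it) and "position" ([column, row] in pixels, amid what is visible of it).
- spot_point(name, camera): "position" ([column, row] in pixels: a listed point, or the origin of a listed thing).
The state is a dict: "clock": time; "qpos": joint angles; "qd": joint speeds; "effort": joint torques, N m; "position": TCP position; "ee_rot": TCP orientation; "contact_force": force on the tool from outside, world axes, zero at the start; "moment": the same for the moment, N m; "width": finger opening in m.
Only numpy, scipy, OpenCV 4.12 (cv2) and the standard library are available. Lean on these libraries where they do the work, as an engineer would, in place of code of your own. Each camera call takes 0.05 s, during which the arm holds its last target.

## Task

Only one of the three identical closed biscuit tins is still full, clearly heavier than the other two. Heft them one at a time from the robot's left to its right: lift each a few centimetres clear of the table for a moment, then set it gently back upright where it stood (if the last one is the full one you may simply keep it). Finish holding the heaviest tin up, upright and still in the gripper with its underside higher than the lids of the other two, which stand back in their places; leave the gift box, card stand and mug alone.

Things in the scene. Friction and masses are not known exactly. Their poses are not given: they have to be found in the camera images.
- tin_left: closed biscuit tin, sage green, bare metal lid, cream band; the robot's leftmost (largest y) of three that look and measure the same: 104 mm long (its x), 58 wide (its y), 95 high, straight sides, lid fixed shut. Origin: centre of the underside, z up. Weighs 0.15 to 0.6 kg, contents hidden near its middle; the heaviest, by over 150 g, can be any of the three.
- tin_middle: closed biscuit tin, sage green, bare metal lid, cream band; the middle one of three that look and measure the same: 104 mm long (its x), 58 wide (its y), 95 high, straight sides, lid fixed shut. Origin: centre of the underside, z up. Weighs 0.15 to 0.6 kg, contents hidden near its middle; the heaviest, by over 150 g, can be any of the three.
- tin_right: closed biscuit tin, sage green, bare metal lid, cream band; the robot's rightmost (smallest y) of three that look and measure the same: 104 mm long (its x), 58 wide (its y), 95 high, straight sides, lid fixed shut. Origin: centre of the underside, z up. Weighs 0.15 to 0.6 kg, contents hidden near its middle; the heaviest, by over 150 g, can be any of the three.
- gift_box: grey cube-shaped gift box, 70 mm, a bystander, farther from the robot than the tins. Origin: centre of its underside.
- card_stand: blank white card, 85 mm wide, upright in a wooden foot 50 x 90 mm, 84 mm high in all, a bystander, farther from the robot than the tins. Origin: centre of its underside.
- mug: white mug, 80 mm across, 85 mm high, handle on its y side, a bystander, farther from the robot than the tins. Origin: centre of its underside.

How it is judged:
On the way, in this order (a step that is already met when the one before it is completed fails the run):
1. the leftmost tin is lifted clear of the table in the fingers (height (world z) of tin_left above 0.02 m and contact force between tin_left and the fingers above 0.5 N), for 0.2 s.
2. the leftmost tin stands again and the middle one is lifted clear (height (world z) of tin_middle above 0.02 m and contact force between tin_middle and the fingers above 0.5 N and height (world z) of tin_left below 0.008 m and angle between tin_left's own z axis and vertical below 0.1 rad), for 0.2 s.
3. those two stand again and the rightmost tin is lifted clear (height (world z) of tin_right above 0.02 m and contact force between tin_right and the fingers above 0.5 N and height (world z) of each of tin_left, tin_middle below 0.008 m and angle between each of tin_left, tin_middle's own z axis and vertical below 0.1 rad), for 0.2 s.
At the end, for the whole second after the job is handed in: The full tin (contents press its inner floor by over 2.3 N) is held in the fingers alone, underside over 100 mm above the table, within 0.3 rad of upright, still; the other two stand upright on the table, let go, each within 50 mm of its start (((contact force between tin_left_c0 and anything else above 2.3 N and height (world z) of tin_left above 0.1 m and angle between tin_left's own z axis and vertical below 0.3 rad and contact force between tin_left and the fingers above 0.5 N and linear speed of tin_left below 0.05 m/s and contact force between tin_left and tin_middle below 0.1 N and contact force between tin_left and tin_right below 0.1 N and contact force between tin_left and gift_box below 0.1 N and contact force between tin_left and card_stand below 0.1 N and contact force between tin_left and mug below 0.1 N and height (world z) of each of tin_middle, tin_right below 0.008 m and angle between each of tin_middle, tin_right's own z axis and vertical below 0.1 rad and distance of each of tin_middle, tin_right from where it was at the start of the episode below 0.05 m and contact force between each of tin_middle, tin_right and the fingers below 0.2 N and linear speed of each of tin_middle, tin_right below 0.03 m/s) or (contact force between tin_middle_c0 and anything else above 2.3 N and height (world z) of tin_middle above 0.1 m and angle between tin_middle's own z axis and vertical below 0.3 rad and contact force between tin_middle and the fingers above 0.5 N and linear speed of tin_middle below 0.05 m/s and contact force between tin_middle and tin_left below 0.1 N and contact force between tin_middle and tin_right below 0.1 N and contact force between tin_middle and gift_box below 0.1 N and contact force between tin_middle and card_stand below 0.1 N and contact force between tin_middle and mug below 0.1 N and height (world z) of each of tin_left, tin_right below 0.008 m and angle between each of tin_left, tin_right's own z axis and vertical below 0.1 rad and distance of each of tin_left, tin_right from where it was at the start of the episode below 0.05 m and contact force between each of tin_left, tin_right and the fingers below 0.2 N and linear speed of each of tin_left, tin_right below 0.03 m/s) or (contact force between tin_right_c0 and anything else above 2.3 N and height (world z) of tin_right above 0.1 m and angle between tin_right's own z axis and vertical below 0.3 rad and contact force between tin_right and the fingers above 0.5 N and linear speed of tin_right below 0.05 m/s and contact force between tin_right and tin_left below 0.1 N and contact force between tin_right and tin_middle below 0.1 N and contact force between tin_right and gift_box below 0.1 N and contact force between tin_right and card_stand below 0.1 N and contact force between tin_right and mug below 0.1 N and height (world z) of each of tin_left, tin_middle below 0.008 m and angle between each of tin_left, tin_middle's own z axis and vertical below 0.1 rad and distance of each of tin_left, tin_middle from where it was at the start of the episode below 0.05 m and contact force between each of tin_left, tin_middle and the fingers below 0.2 N and linear speed of each of tin_left, tin_middle below 0.03 m/s))); the arm keeps its last pose, push and grip.
It fails at once if a tin is dropped or knocked: it moves faster than 0.6 m/s outside the fingers ((linear speed of tin_left above 0.6 m/s and contact force between tin_left and the fingers below 0.1 N) or (linear speed of tin_middle above 0.6 m/s and contact force between tin_middle and the fingers below 0.1 N) or (linear speed of tin_right above 0.6 m/s and contact force between tin_right and the fingers below 0.1 N)).
It fails at once if a tin is tipped over (more than 0.8 rad) (angle between any of tin_left, tin_middle, tin_right's own z axis and vertical above 0.8 rad).
It fails at once if a bystander is moved more than 30 mm (distance of any of gift_box, card_stand, mug from where it was at the start of the episode above 0.03 m).
It also fails if it takes over 61 s, if anything falls off the work surface, if the arm or the gripper's body presses on something with over 40 N, if the wrist force passes 120 N, or if a joint passes its speed limit or range.

## Working session

There is one attempt and no reset: what is moved stays moved. The work goes in short steps, Python scripts to look and compute and a tool call to move; the robot and the scene stay as the last step left them, time stands still between calls to the robot, and variables do not carry over. Pictures are saved under pics/ and viewed, and the job is handed in when it is done.

Besides the shell and the picture viewer there is one more tool, called after "Emit:" as name(argument=value, ...) on one line, values as JSON. jog_arm: Moves the arm, as the interface text tells. Its arguments: {"type":"object","properties":{"targets":{"type":"array","items":{"type":"array"}},"force":{"type":"number"}},"required":["targets"]}

```bash
mkdir -p pics; ls; python3 - <<'E'
from rig import *
import cv2, numpy as np
print(manip.get_state())
for n in ("top","side"):
    p,d=get_image(n); cv2.imwrite(f"pics/{n}0.png",p[:,:,::-1]); np.savez(f"pics/{n}0.npz",p=p,d=d)
    m=camera_model(n); print(n,m)
    if n=="top":
        for t in ("tin_left","mug","gift_box","card_stand"):
            print(t,[(r['score'],r['position'],r['mask'].sum()) for r in silhouettes(t,n)])
E
```

```text
pics
{'clock': 0.0, 'qpos': array([-1.25700342e+00,  2.76584978e-01,  1.50619158e+00, -2.36212782e-05,
        1.36068629e+00, -1.21010878e-01]), 'qd': array([ 0.00080148,  0.00178721,  0.00105608,  0.00010916, -0.00067423,
        0.00132065]), 'effort': array([-1.62741389e-04, -4.16772079e+01, -2.45806646e+01,  2.68786346e-05,
        1.11362411e-02, -1.69828337e-05]), 'position': array([ 0.24202789, -0.52100422,  0.24742211]), 'ee_rot': array([ 0.15244815, -0.15259167,  0.69111897, -0.68980426]), 'contact_force': array([ 0.60161033, -0.2323741 , -0.24039383]), 'moment': array([ 0.04335761, -0.00470858,  0.05376757]), 'width': 0.08559245356767584}
top {'mtx': array([[377.7242163 ,   0.        , 251.09974745],
       [  0.        , 377.7242163 , 195.01117413],
       [  0.        ,   0.        ,   1.        ]]), 'world_from_camera': array([[ 0.02005897,  0.99532544, -0.09447174,  0.53367951],
       [-0.99927137,  0.02302751,  0.03043786,  0.04790151],
       [ 0.03247103,  0.09379235,  0.99506212,  1.02352451],
       [ 0.        ,  0.        ,  0.        ,  1.        ]])}
tin_left [(0.89, [177.5, 233.2], np.int64(1186))]
mug [(0.97, [148.3, 143.1], np.int64(1111))]
gift_box [(0.86, [215.9, 139.9], np.int64(882))]
card_stand [(0.73, [300.8, 157.3], np.int64(639))]
side {'mtx': array([[408.34123656,   0.        , 259.8633249 ],
       [  0.        , 408.34123656, 191.62148318],
       [  0.        ,   0.        ,   1.        ]]), 'world_from_camera': array([[-0.95855326,  0.16866709, -0.22962373,  0.38317754],
       [-0.28454322, -0.60779071,  0.74136739,  0.80636122],
       [-0.01451888,  0.77597801,  0.63059284,  0.6897099 ],
       [ 0.        ,  0.        ,  0.        ,  1.        ]])}
```

View pics/top0.png

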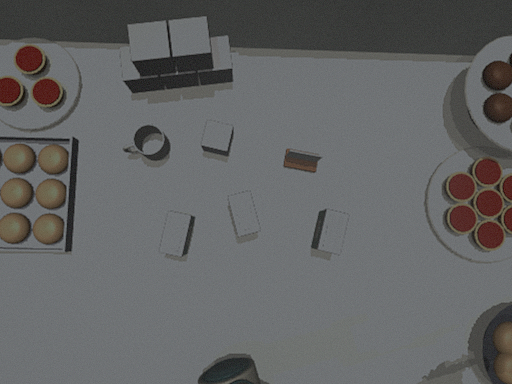

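View pics/side0.png

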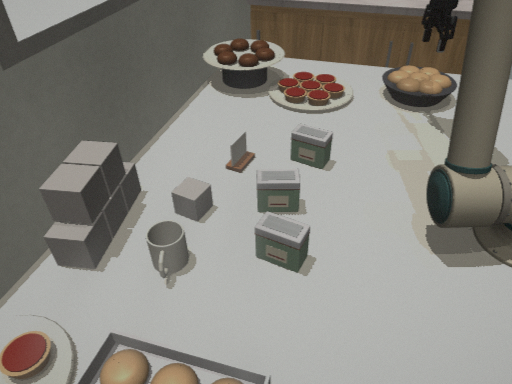

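```bash
cat > h.py <<'E'
import numpy as np, cv2
from rig import *
def cloud(n,d):
    m=camera_model(n); K=m["mtx"]; T=m["world_from_camera"]
    v,u=np.mgrid[:d.shape[0],:d.shape[1]]
    P=np.stack([(u-K[0,2])/K[0,0]*d,-(v-K[1,2])/K[1,1]*d,-d],-1)
    W=P@T[:3,:3].T+T[:3,3]; W[d==0]=np.nan
    return W
def lids(n,d,zlo=.085,zhi=.105):
    W=cloud(n,d); m=(W[...,2]>zlo)&(W[...,2]<zhi)
    k,l,s,c=cv2.connectedComponentsWithStats(m.astype(np.uint8),connectivity=4)
    for i in range(1,k):
        if s[i,4]>150:
            q=W[l==i]; r=cv2.minAreaRect((q[:,:2]*1000).astype(np.float32))
            print("px",c[i].round(),"n",s[i,4],"mean",q.mean(0).round(4),"rect mm",np.round(r[0],1),np.round(r[1],1),round(r[2],1))
E
python3 - <<'E'
from h import *
d=np.load("pics/top0.npz")["d"]
lids("top",d)
print('lower'); lids("top",d,.04,.11)
E
```

```text
px [181.  62.] n 1427 mean [0.9589 0.2044 0.0905] rect mm [968.9 218.7] [ 90.8 280.2] 8.7
px [491.  92.] n 1797 mean [ 0.9019 -0.5938  0.1   ] rect mm [ 905.5 -592. ] [118.2 294.9] 87.1
px [244. 214.] n 982 mean [0.5756 0.0362 0.0946] rect mm [575.8  36. ] [103.8  58. ] 16.1
px [333. 232.] n 1001 mean [ 0.5356 -0.1843  0.0946] rect mm [ 535.8 -185.6] [ 58.9 103.7] 76.9
px [175. 234.] n 1035 mean [0.5231 0.2025 0.0943] rect mm [523.2 203.2] [ 58.4 104.3] 78.8
lower
px [489.  91.] n 2717 mean [ 0.9036 -0.5861  0.1021] rect mm [ 903.  -586.1] [129.7 307.2] 87.1
px [180.  68.] n 2248 mean [0.9472 0.2073 0.0818] rect mm [968.6 218.7] [ 91.6 280.2] 8.7
px [217. 137.] n 804 mean [0.7733 0.1088 0.0679] rect mm [775.8 109.3] [70.  70.6] 78.1
px [147. 141.] n 522 mean [0.7566 0.2865 0.0689] rect mm [747.7 288.6] [ 80.  103.7] 47.7
px [305. 155.] n 183 mean [ 0.7309 -0.1176  0.0678] rect mm [ 731.8 -117.9] [84.7  4.6] 80.6
px [244. 214.] n 982 mean [0.5756 0.0362 0.0946] rect mm [575.8  36. ] [103.8  58. ] 16.1
px [331. 232.] n 1149 mean [ 0.536  -0.1809  0.0905] rect mm [ 535.6 -185.3] [ 59.1 104.2] 76.8
px [176. 234.] n 1128 mean [0.5226 0.2003 0.0916] rect mm [523.2 203. ] [ 58.7 104.3] 78.8
px [499. 348.] n 1813 mean [ 0.2547 -0.61    0.0663] rect mm [ 265.5 -608.4] [ 71.3 196.8] 81.8
```

The top picture shows the tins at pixels (177,233), (244,213) and (330,231), and the bystanders farther away at (148,143), (216,140) and (301,157). The long axes lie at about -11.2°, +16.1° and -13.1°. I'll go over the left tin first.

Emit:
jog_arm(targets=[[0.085, [0.0175, 0.045, 0], 0.157], [0.085, [0.0175, 0.045, 0], 0.157], [0.085, [0.0175, 0.045, 0], 0.157], [0.085, [0.0175, 0.045, 0], 0.157], [0.085, [0.0175, 0.045, 0], 0.157], [0.085, [0.0175, 0.045, 0], 0.157], [0.085, [0.0175, 0.045, 0], 0.157], [0.085, [0.0175, 0.045, 0], 0.157]], force=50)

```text
clock: 1.3
position: [0.3826, -0.1601, 0.2485]
ee_rot: [0.53, -0.53, 0.468, -0.468]
contact_force: [0.8, -0.0, -0.1]
width: 0.0852
```

Emit:
jog_arm(targets=[[0.085, [0.0175, 0.045, 0], 0.157], [0.085, [0.0175, 0.045, 0], 0.157], [0.085, [0.0175, 0.045, 0], 0.157], [0.085, [0.0175, 0.045, 0], 0.157], [0.085, [0.0175, 0.045, 0], 0.157], [0.085, [0.0175, 0.045, 0], 0.157], [0.085, [0.0175, 0.045, 0], 0.157], [0.085, [0.0175, 0.048, 0], 0.157], [0.085, [0, 0, 0], 0]])

```text
clock: 2.42
position: [0.5231, 0.2045, 0.2478]
ee_rot: [0.704, -0.703, 0.067, -0.067]
contact_force: [-0.5, -1.3, 0.6]
width: 0.0852
```

```bash
cat >> h.py <<'E'
TINS={'L':(.5232,.2031,78.8),'M':(.5758,.0360,106.1),'R':(.5357,-.1855,76.9)}
from scipy.spatial.transform import Rotation as Ro
def where(t=None):
    s=manip.get_state(); q=s['ee_rot']; R=Ro.from_quat([q[1],q[2],q[3],q[0]]).as_matrix()
    a=np.degrees(np.arctan2(R[1,2],R[0,2]))
    print("t",round(s['clock'],2),"pos",s['position'].round(4),"jaw",round(a,1),"down",R[2,1].round(3),"F",s['contact_force'].round(2),"w",round(s['width'],4),"q",s['qpos'].round(2))
    if t:
        x,y,b=TINS[t]; e=(b-a+90)%180-90
        print("go",np.round([x-s['position'][0],y-s['position'][1]],4),"spin",round(np.radians(e),3))
E
python3 -c "
from h import *
where('L')"
```

```text
t 2.42 pos [0.5231 0.2045 0.2478] jaw 79.1 down -1.0 F [-0.53 -1.33  0.6 ] w 0.0852 q [ 0.25  0.26  1.53  0.    1.35 -1.13]
go [ 0.0001 -0.0014] spin -0.005
```

Emit:
jog_arm(targets=[[0.085, [0, -0.001, -0.03], 0], [0.085, [0, 0, -0.04], 0], [0.085, [0, 0, -0.04], 0], [0.085, [0, 0, -0.03], 0], [0.085, [0, 0, -0.025], 0], [0.085, [0, 0, -0.015], 0], [0.085, [0, 0, -0.006], 0], [0.085, [0, 0, 0], 0]])

```text
clock: 3.42
position: [0.5224, 0.2003, 0.0626]
ee_rot: [0.704, -0.704, 0.069, -0.069]
contact_force: [0.2, 0.4, 0.1]
width: 0.0852
```

```bash
python3 - <<'E'
from h import *
where('L')
p,d=get_image("side"); cv2.imwrite("pics/side1.png",p[:,:,::-1])
E
```

```text
t 3.42 pos [0.5224 0.2003 0.0626] jaw 78.8 down -1.0 F [0.17 0.43 0.14] w 0.0852 q [ 0.24  0.42  1.8   0.    0.92 -1.13]
go [0.0008 0.0028] spin -0.0
```

View pics/side1.png

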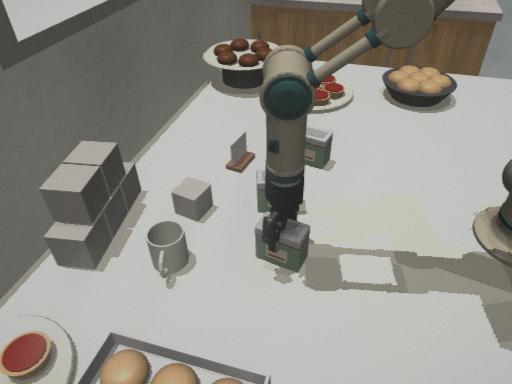

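The side view shows the gripper straddling the left tin around (280,235), with the neighbours clear. I'll nudge +3 mm in y and close.

Emit:
jog_arm(targets=[[0.085, [0.001, 0.003, 0], 0], [0.085, [0, 0, 0], 0], [0.05, [0, 0, 0], 0], [0.05, [0, 0, 0], 0], [0.05, [0, 0, 0], 0], [0.05, [0, 0, 0], 0], [0.05, [0, 0, 0], 0], [0.05, [0, 0, 0], 0]], force=50)

```text
clock: 4.47
position: [0.5234, 0.2039, 0.0628]
ee_rot: [0.704, -0.703, 0.069, -0.069]
contact_force: [-1.0, 3.3, 5.2]
width: 0.0573
```

```bash
python3 - <<'E'
from h import *
where('L'); print(manip.get_state()['effort'].round(3))
E
```

```text
t 4.47 pos [0.5234 0.2039 0.0628] jaw 78.8 down -1.0 F [-1.02  3.32  5.2 ] w 0.0573 q [ 0.25  0.42  1.8   0.    0.92 -1.13]
go [-0.0002 -0.0008] spin -0.0
[ -1.594 -41.173 -17.101  -0.74   -0.138  -0.043]
```

Emit:
jog_arm(targets=[[0.05, [0, 0, 0.008], 0], [0.05, [0, 0, 0.014], 0], [0.05, [0, 0, 0.014], 0], [0.05, [0, 0, 0.01], 0], [0.05, [0, 0, 0.004], 0], [0.05, [0, 0, 0], 0], [0.05, [0, 0, 0], 0], [0.05, [0, 0, 0], 0], [0.05, [0, 0, 0], 0], [0.05, [0, 0, 0], 0]])

```text
clock: 5.72
position: [0.5232, 0.2034, 0.1122]
ee_rot: [-0.704, 0.704, -0.069, 0.069]
contact_force: [-0.0, 0.4, -4.8]
width: 0.0574
```

```bash
cat >> h.py <<'E'
def weigh(pic):
    F=[];M=[];E=[]
    s=manip.get_state(); F.append(s['contact_force']);M.append(s['moment']);E.append(s['effort'])
    p,d=get_image("side"); cv2.imwrite(pic,p[:,:,::-1])
    for _ in range(4):
        s=manip.get_state(); F.append(s['contact_force']);M.append(s['moment']);E.append(s['effort'])
        get_image("top")
    print("F",np.mean(F,0).round(2),np.std(F,0).round(2),"M",np.mean(M,0).round(3),"E",np.mean(E,0).round(2))
E
python3 - <<'E'
from h import *
where('L'); weigh("pics/side2.png")
E
```

```text
t 5.72 pos [0.5232 0.2034 0.1122] jaw 78.8 down -1.0 F [-0.02  0.35 -4.84] w 0.0574 q [ 0.25  0.36  1.74  0.    1.04 -1.13]
go [ 0.     -0.0003] spin -0.001
F [-0.19  0.07 -4.95] [0.1  0.42 0.1 ] M [-0.003 -0.002  0.009] E [-0.000e+00 -4.589e+01 -2.233e+01  0.000e+00  1.000e-02 -0.000e+00]
```

View pics/side2.png

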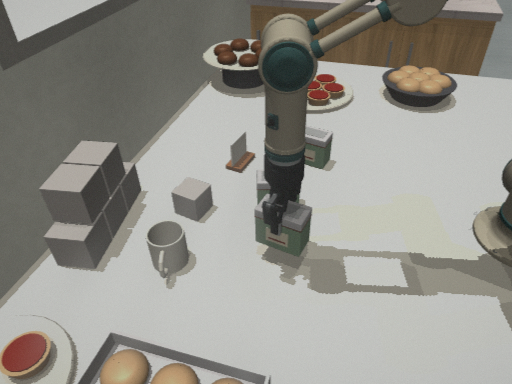

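The left tin is up around (283,225) and weighs about 5.0 N. I'll set it back down.

Emit:
jog_arm(targets=[[0.05, [0, 0, -0.01], 0], [0.05, [0, 0, -0.014], 0], [0.05, [0, 0, -0.012], 0], [0.05, [0, 0, -0.007], 0], [0.05, [0, 0, -0.004], 0], [0.05, [0, 0, -0.002], 0], [0.05, [0, 0, -0.001], 0], [0.05, [0, 0, 0], 0], [0.05, [0, 0, 0], 0]])

```text
clock: 7.1
position: [0.5235, 0.2035, 0.0628]
ee_rot: [0.704, -0.704, 0.068, -0.069]
contact_force: [-0.6, -0.2, -3.8]
width: 0.0573
```

```bash
python3 -c "
from h import *
where('L')"
```

```text
t 7.1 pos [0.5235 0.2035 0.0628] jaw 78.8 down -1.0 F [-0.62 -0.23 -3.84] w 0.0573 q [ 0.25  0.42  1.8   0.    0.92 -1.13]
go [-0.0003 -0.0004] spin -0.001
```

Emit:
jog_arm(targets=[[0.05, [0, 0, -0.001], 0], [0.05, [0, 0, 0], 0], [0.05, [0, 0, 0], 0]])

```text
clock: 7.48
position: [0.5235, 0.2035, 0.0627]
ee_rot: [0.704, -0.704, 0.068, -0.069]
contact_force: [-1.7, -1.2, 5.1]
width: 0.0573
```

Emit:
jog_arm(targets=[[0.065, [0, 0, 0], 0], [0.075, [0, 0, 0], 0], [0.085, [0, 0, 0], 0], [0.085, [0, 0, 0], 0], [0.085, [0, 0, 0], 0]])

```text
clock: 8.1
position: [0.5232, 0.2035, 0.0612]
ee_rot: [0.704, -0.704, 0.069, -0.069]
contact_force: [0.6, -0.5, 1.0]
width: 0.085
```

```bash
python3 -c "
from h import *
where('L')"
```

```text
t 8.1 pos [0.5232 0.2035 0.0612] jaw 78.8 down -1.0 F [ 0.56 -0.47  1.01] w 0.085 q [ 0.25  0.42  1.8   0.    0.92 -1.13]
go [-0.     -0.0004] spin -0.001
```

Emit:
jog_arm(targets=[[0.085, [0, 0, 0.015], 0], [0.085, [0, 0, 0.03], 0], [0.085, [0, 0, 0.04], 0], [0.085, [0, 0, 0.035], 0], [0.085, [0, 0, 0.02], 0], [0.085, [0.0126, -0.0375, 0], 0.12], [0.085, [0.014, -0.045, 0], 0.12], [0.085, [0.014, -0.045, 0], 0.12], [0.085, [0.012, -0.04, 0], 0.116], [0.085, [0, 0, 0], 0]])

```text
clock: 9.35
position: [0.5769, 0.0332, 0.2023]
ee_rot: [-0.7, 0.701, 0.098, -0.097]
contact_force: [-0.5, 0.9, 0.5]
width: 0.0846
```

```bash
python3 -c "
from h import *
get_image('side'); where('M')"
```

```text
t 9.4 pos [0.5762 0.0349 0.2022] jaw 105.9 down -1.0 F [ 0.13  0.74 -0.1 ] w 0.0853 q [-0.06  0.31  1.58  0.    1.26 -1.91]
go [-0.0004  0.0011] spin 0.003
```

Emit:
jog_arm(targets=[[0.085, [0, 0.0005, -0.025], 0.003], [0.085, [0, 0, -0.04], 0], [0.085, [0, 0, -0.035], 0], [0.085, [0, 0, -0.025], 0], [0.085, [0, 0, -0.011], 0], [0.085, [0, 0, -0.004], 0], [0.085, [0, 0, 0], 0], [0.085, [0, 0, 0], 0]])

```text
clock: 10.4
position: [0.5766, 0.0365, 0.0624]
ee_rot: [-0.7, 0.7, 0.101, -0.099]
contact_force: [1.2, 0.7, 0.1]
width: 0.085
```

```bash
python3 -c "
from h import *
where('M')"
```

```text
t 10.4 pos [0.5766 0.0365 0.0624] jaw 106.3 down -1.0 F [1.16 0.7  0.12] w 0.085 q [-0.06  0.44  1.76  0.    0.94 -1.91]
go [-0.0008 -0.0005] spin -0.003
```

Emit:
jog_arm(targets=[[0.05, [0, 0, 0], 0], [0.05, [0, 0, 0], 0], [0.05, [0, 0, 0], 0], [0.05, [0, 0, 0], 0], [0.05, [0, 0, 0], 0], [0.05, [0, 0, 0], 0]])

```text
clock: 11.15
position: [0.5761, 0.0366, 0.062]
ee_rot: [0.7, -0.7, -0.1, 0.1]
contact_force: [-1.8, 0.9, 4.8]
width: 0.0576
```

Emit:
jog_arm(targets=[[0.05, [0, 0, 0.008], 0], [0.05, [0, 0, 0.014], 0], [0.05, [0, 0, 0.014], 0], [0.05, [0, 0, 0.01], 0], [0.05, [0, 0, 0.004], 0], [0.05, [0, 0, 0], 0], [0.05, [0, 0, 0], 0], [0.05, [0, 0, 0], 0], [0.05, [0, 0, 0], 0], [0.05, [0, 0, 0], 0]])

```text
clock: 12.4
position: [0.5757, 0.0364, 0.1112]
ee_rot: [0.7, -0.7, -0.1, 0.1]
contact_force: [0.2, -0.3, -2.0]
width: 0.0573
```

```bash
python3 - <<'E'
from h import *
where('M'); weigh("pics/side3.png")
p,d=get_image("top"); lids("top",d)
E
```

```text
t 12.4 pos [0.5757 0.0364 0.1112] jaw 106.3 down -1.0 F [ 0.19 -0.32 -1.96] w 0.0573 q [-0.06  0.39  1.7   0.    1.05 -1.91]
go [ 0.0001 -0.0004] spin -0.003
F [ 0.15 -0.18 -2.56] [0.39 0.21 0.41] M [-0.021 -0.018 -0.013] E [ -0.   -45.78 -21.57   0.     0.    -0.  ]
px [181.  62.] n 1417 mean [0.9592 0.2043 0.0904] rect mm [969.  218.8] [ 91.7 279.9] 8.7
px [491.  92.] n 1817 mean [ 0.9031 -0.5938  0.1   ] rect mm [ 905.8 -591.7] [117.8 290. ] 86.9
px [333. 232.] n 999 mean [ 0.5355 -0.1843  0.0947] rect mm [ 536.  -185.5] [ 59.  103.7] 77.2
px [175. 234.] n 1031 mean [0.5232 0.202  0.0943] rect mm [523.5 202.6] [ 59. 104.] 78.5
```

View pics/side3.png

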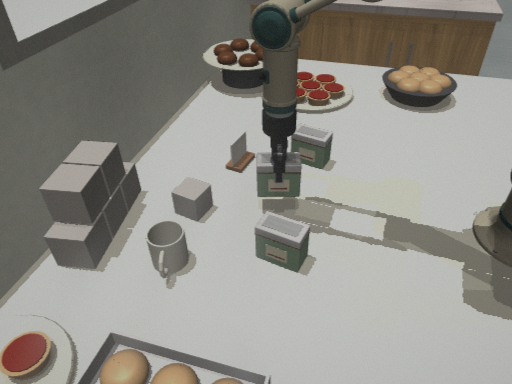

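The middle tin is up around (280,175) at about 2.6 N, clearly lighter. The left tin stands at (283,240), back within 1 mm of its start. I'll set the middle one down.

Emit:
jog_arm(targets=[[0.05, [0, 0, -0.01], 0], [0.05, [0, 0, -0.014], 0], [0.05, [0, 0, -0.012], 0], [0.05, [0, 0, -0.007], 0], [0.05, [0, 0, -0.004], 0], [0.05, [0, 0, -0.002], 0], [0.05, [0, 0, -0.001], 0], [0.05, [0, 0, 0], 0], [0.05, [0, 0, 0], 0]])

```text
clock: 13.82
position: [0.5759, 0.0365, 0.062]
ee_rot: [-0.7, 0.7, 0.1, -0.1]
contact_force: [-2.2, 1.3, 4.1]
width: 0.0575
```

```bash
python3 -c "
from h import *
where('M')"
```

```text
t 13.82 pos [0.5759 0.0365 0.062 ] jaw 106.3 down -1.0 F [-2.24  1.26  4.06] w 0.0575 q [-0.06  0.44  1.76  0.    0.94 -1.91]
go [-0.0001 -0.0005] spin -0.003
```

Emit:
jog_arm(targets=[[0.065, [0, 0, 0], 0], [0.075, [0, 0, 0], 0], [0.085, [0, 0, 0], 0], [0.085, [0, 0, 0], 0], [0.085, [0, 0, 0], 0], [0.085, [0, 0, 0.015], 0], [0.085, [0, 0, 0.03], 0], [0.085, [0, 0, 0.04], 0], [0.085, [0, 0, 0.035], 0], [0.085, [0, 0, 0.02], 0]])

```text
clock: 15.08
position: [0.5768, 0.0365, 0.2048]
ee_rot: [-0.7, 0.7, 0.102, -0.099]
contact_force: [0.1, -0.7, -0.5]
width: 0.085
```

Emit:
jog_arm(targets=[[0.085, [-0.008, -0.042, 0], -0.1], [0.085, [-0.008, -0.046, 0], -0.105], [0.085, [-0.008, -0.046, 0], -0.105], [0.085, [-0.008, -0.046, 0], -0.105], [0.085, [-0.008, -0.042, 0], -0.098], [0.085, [0, 0, 0], 0], [0.085, [0, 0, 0], 0]])

```text
clock: 15.95
position: [0.5358, -0.1852, 0.202]
ee_rot: [0.703, -0.702, 0.08, -0.081]
contact_force: [-0.1, -0.6, -0.1]
width: 0.0847
```

```bash
python3 - <<'E'
from h import *
where('R'); get_image("side"); where('R')
E
```

```text
t 15.95 pos [ 0.5358 -0.1852  0.202 ] jaw 76.9 down -1.0 F [-0.09 -0.6  -0.07] w 0.0847 q [-0.46  0.29  1.6   0.    1.25 -1.8 ]
go [-0.0001 -0.0003] spin 0.0
t 16.0 pos [ 0.5359 -0.1847  0.2019] jaw 76.9 down -1.0 F [-0.64 -0.03  0.  ] w 0.0851 q [-0.46  0.29  1.6   0.    1.25 -1.8 ]
go [-0.0002 -0.0008] spin -0.001
```

Emit:
jog_arm(targets=[[0.085, [0, -0.001, -0.025], 0], [0.085, [0, 0, -0.04], 0], [0.085, [0, 0, -0.035], 0], [0.085, [0, 0, -0.025], 0], [0.085, [0, 0, -0.011], 0], [0.085, [0, 0, -0.004], 0], [0.085, [0, 0, 0], 0], [0.085, [0, 0, 0], 0]])

```text
clock: 17.0
position: [0.5365, -0.1867, 0.0623]
ee_rot: [-0.702, 0.703, -0.08, 0.081]
contact_force: [0.1, 0.0, 0.1]
width: 0.0849
```

```bash
python3 -c "
from h import *
where('R')"
```

```text
t 17.0 pos [ 0.5365 -0.1867  0.0623] jaw 76.9 down -1.0 F [0.09 0.04 0.08] w 0.0849 q [-0.46  0.43  1.78  0.    0.93 -1.8 ]
go [-0.0008  0.0012] spin 0.0
```

Emit:
jog_arm(targets=[[0.05, [0, 0, 0], 0], [0.05, [0, 0, 0], 0], [0.05, [0, 0, 0], 0], [0.05, [0, 0, 0], 0], [0.05, [0, 0, 0], 0], [0.05, [0, 0, 0], 0]])

```text
clock: 17.75
position: [0.5363, -0.1866, 0.0621]
ee_rot: [-0.702, 0.703, -0.08, 0.081]
contact_force: [0.0, 1.1, 5.7]
width: 0.0574
```

Emit:
jog_arm(targets=[[0.05, [0, 0, 0.008], 0], [0.05, [0, 0, 0.014], 0], [0.05, [0, 0, 0.014], 0], [0.05, [0, 0, 0.01], 0], [0.05, [0, 0, 0.004], 0], [0.05, [0, 0, 0], 0], [0.05, [0, 0, 0], 0], [0.05, [0, 0, 0], 0], [0.05, [0, 0, 0], 0], [0.05, [0, 0, 0], 0]])

```text
clock: 19.0
position: [0.5358, -0.1865, 0.1112]
ee_rot: [0.703, -0.702, 0.081, -0.081]
contact_force: [0.2, 0.1, -2.1]
width: 0.0575
```

```bash
python3 - <<'E'
from h import *
where('R'); weigh("pics/side4.png")
p,d=get_image("top"); lids("top",d)
E
```

```text
t 19.0 pos [ 0.5358 -0.1865  0.1112] jaw 76.9 down -1.0 F [ 0.17  0.07 -2.1 ] w 0.0575 q [-0.46  0.37  1.73  0.    1.04 -1.8 ]
go [-0.0001  0.001 ] spin 0.0
F [-0.08 -0.2  -1.67] [0.28 0.68 0.4 ] M [-0.01  -0.007 -0.017] E [-0.000e+00 -4.433e+01 -2.110e+01 -0.000e+00  1.000e-02 -0.000e+00]
px [181.  62.] n 1423 mean [0.9592 0.2036 0.0904] rect mm [969.3 218.8] [ 91.6 280.4] 8.8
px [491.  92.] n 1756 mean [ 0.9016 -0.5943  0.0999] rect mm [ 905.4 -593.2] [115.1 280.5] 87.4
px [244. 214.] n 987 mean [0.5757 0.0356 0.0946] rect mm [575.9  35.5] [103.7  57.8] 16.3
px [175. 234.] n 1037 mean [0.5232 0.202  0.0943] rect mm [523.4 202.8] [ 58.6 104.1] 79.0
```

View pics/side4.png

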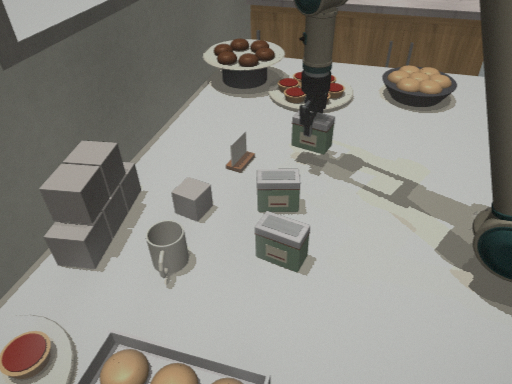

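The right tin is up around (312,130) at about 1.7 N. The left tin at 5.0 N is therefore the full one. I'll put the right one down and go back to it.

Emit:
jog_arm(targets=[[0.05, [0, 0, -0.01], 0], [0.05, [0, 0, -0.014], 0], [0.05, [0, 0, -0.012], 0], [0.05, [0, 0, -0.007], 0], [0.05, [0, 0, -0.004], 0], [0.05, [0, 0, -0.002], 0], [0.05, [0, 0, -0.001], 0], [0.05, [0, 0, 0], 0], [0.05, [0, 0, 0], 0]])

```text
clock: 20.42
position: [0.5359, -0.1865, 0.062]
ee_rot: [-0.702, 0.703, -0.08, 0.081]
contact_force: [-2.5, 0.7, 5.0]
width: 0.058
```

```bash
python3 -c "
from h import *
where('R')"
```

```text
t 20.43 pos [ 0.5359 -0.1865  0.062 ] jaw 76.9 down -1.0 F [-2.51  0.69  5.04] w 0.058 q [-0.46  0.43  1.78  0.    0.93 -1.8 ]
go [-0.0002  0.001 ] spin 0.0
```

Emit:
jog_arm(targets=[[0.065, [0, 0, 0], 0], [0.075, [0, 0, 0], 0], [0.085, [0, 0, 0], 0], [0.085, [0, 0, 0], 0], [0.085, [0, 0, 0], 0], [0.085, [0, 0, 0.015], 0], [0.085, [0, 0, 0.03], 0], [0.085, [0, 0, 0.04], 0], [0.085, [0, 0, 0.035], 0], [0.085, [0, 0, 0.02], 0]])

```text
clock: 21.68
position: [0.5367, -0.1869, 0.2048]
ee_rot: [-0.702, 0.703, -0.079, 0.082]
contact_force: [-0.2, -0.1, -1.1]
width: 0.0851
```

Emit:
jog_arm(targets=[[0.085, [-0.001, 0.03, 0], 0.003], [0.085, [-0.002, 0.05, 0], 0.005], [0.085, [-0.002, 0.055, 0], 0.005], [0.085, [-0.002, 0.06, 0], 0.005], [0.085, [-0.002, 0.06, 0], 0.005], [0.085, [-0.002, 0.055, 0], 0.005], [0.085, [-0.001, 0.05, 0], 0.003], [0.085, [-0.001, 0.029, 0], 0.002], [0.085, [0, 0, 0], 0], [0.085, [0, 0, 0], 0]])

```text
clock: 22.92
position: [0.5228, 0.2019, 0.2019]
ee_rot: [-0.704, 0.704, -0.069, 0.069]
contact_force: [0.5, -0.2, -0.1]
width: 0.0849
```

```bash
python3 - <<'E'
from h import *
where('L'); get_image("side"); get_image("side"); where('L')
E
```

```text
t 22.93 pos [0.5228 0.2019 0.2019] jaw 78.8 down -1.0 F [ 0.52 -0.25 -0.11] w 0.0849 q [ 0.24  0.28  1.61 -0.    1.24 -1.13]
go [0.0004 0.0012] spin 0.0
t 23.02 pos [0.5229 0.2013 0.2017] jaw 78.7 down -1.0 F [0.27 0.36 0.28] w 0.0849 q [ 0.24  0.28  1.61 -0.    1.24 -1.13]
go [0.0003 0.0018] spin 0.002
```

Emit:
jog_arm(targets=[[0.085, [0, 0.001, -0.025], 0.001], [0.085, [0, 0, -0.04], 0], [0.085, [0, 0, -0.035], 0], [0.085, [0, 0, -0.025], 0], [0.085, [0, 0, -0.011], 0], [0.085, [0, 0, -0.004], 0], [0.085, [0, 0, 0], 0], [0.085, [0, 0, 0], 0]])

```text
clock: 24.02
position: [0.5235, 0.2036, 0.0623]
ee_rot: [0.704, -0.703, 0.068, -0.069]
contact_force: [0.1, -0.4, -0.1]
width: 0.0849
```

```bash
python3 -c "
from h import *
where('L')"
```

```text
t 24.02 pos [0.5235 0.2036 0.0623] jaw 78.8 down -1.0 F [ 0.06 -0.39 -0.08] w 0.0849 q [ 0.25  0.42  1.8   0.    0.92 -1.13]
go [-0.0003 -0.0005] spin -0.001
```

Emit:
jog_arm(targets=[[0.05, [0, 0, 0], 0], [0.05, [0, 0, 0], 0], [0.05, [0, 0, 0], 0], [0.05, [0, 0, 0], 0], [0.05, [0, 0, 0], 0], [0.05, [0, 0, 0], 0]])

```text
clock: 24.78
position: [0.5232, 0.2039, 0.062]
ee_rot: [0.704, -0.703, 0.068, -0.069]
contact_force: [-1.1, 2.4, 5.8]
width: 0.0574
```

Emit:
jog_arm(targets=[[0.05, [0, 0, 0.008], 0], [0.05, [0, 0, 0.015], 0], [0.05, [0, 0, 0.02], 0], [0.05, [0, 0, 0.025], 0], [0.05, [0, 0, 0.025], 0], [0.05, [0, 0, 0.025], 0], [0.05, [0, 0, 0.02], 0], [0.05, [0, 0, 0.012], 0], [0.05, [0, 0, 0], 0], [0.05, [0, 0, 0], 0]])

```text
clock: 26.02
position: [0.5221, 0.2032, 0.2103]
ee_rot: [-0.703, 0.704, -0.069, 0.068]
contact_force: [-1.9, 0.0, -5.7]
width: 0.058
```

Emit:
jog_arm(targets=[[0.05, [0, 0, 0], 0], [0.05, [0, 0, 0], 0], [0.05, [0, 0, 0], 0], [0.05, [0, 0, 0], 0]])

```text
clock: 26.52
position: [0.5228, 0.2035, 0.2112]
ee_rot: [0.704, -0.704, 0.069, -0.069]
contact_force: [-0.4, 0.5, -5.8]
width: 0.0578
```

```bash
python3 - <<'E'
from h import *
where('L'); weigh("pics/side5.png")
p,d=get_image("top"); lids("top",d); print('low'); lids("top",d,.04,.11)
where('L')
E
```

```text
t 26.52 pos [0.5228 0.2035 0.2112] jaw 78.8 down -1.0 F [-0.4   0.5  -5.76] w 0.0578 q [ 0.25  0.28  1.6   0.    1.27 -1.13]
go [ 0.0004 -0.0004] spin -0.001
F [-0.2  -0.01 -5.56] [0.37 0.41 0.36] M [ 0.013 -0.013  0.001] E [ -0.   -43.9  -25.77   0.     0.    -0.  ]
px [181.  62.] n 1436 mean [0.9591 0.205  0.0905] rect mm [969.4 218.8] [ 92.1 280.1] 8.3
px [491.  92.] n 1793 mean [ 0.902  -0.5933  0.0999] rect mm [ 901.5 -591.8] [118.3 277.4] 87.1
px [244. 214.] n 985 mean [0.5756 0.0354 0.0946] rect mm [576.   35.4] [103.8  57.8] 16.4
px [334. 232.] n 997 mean [ 0.5345 -0.1858  0.0947] rect mm [ 534.9 -187.2] [ 59.2 103.9] 76.7
low
px [489.  92.] n 2727 mean [ 0.903  -0.5861  0.1021] rect mm [ 904.2 -586.4] [129.4 308.7] 87.1
px [180.  68.] n 2259 mean [0.9472 0.2077 0.0817] rect mm [968.9 218.7] [ 93.2 280.1] 8.3
px [217. 137.] n 803 mean [0.7733 0.109  0.0679] rect mm [776.1 109.2] [70. 71.] 77.8
px [147. 141.] n 524 mean [0.7564 0.2862 0.0688] rect mm [747.9 288.7] [ 79.6 103.8] 48.0
px [305. 155.] n 177 mean [ 0.7308 -0.1174  0.0691] rect mm [ 731.8 -117.8] [84.3  5.2] 81.2
px [244. 214.] n 985 mean [0.5756 0.0354 0.0946] rect mm [576.   35.4] [103.8  57.8] 16.4
px [332. 232.] n 1137 mean [ 0.5354 -0.1826  0.0909] rect mm [ 534.9 -187.2] [ 59.3 103.9] 76.9
px [499. 348.] n 1814 mean [ 0.2548 -0.61    0.0663] rect mm [ 264.6 -609.1] [ 70.9 196.5] 83.5
t 26.82 pos [0.5228 0.2035 0.2114] jaw 78.8 down -1.0 F [-0.11  0.36 -4.89] w 0.0574 q [ 0.25  0.28  1.6   0.    1.27 -1.13]
go [ 0.0004 -0.0004] spin -0.001
```

View pics/side5.png

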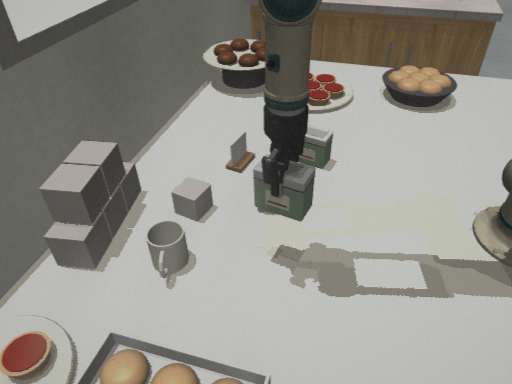

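The left tin hangs upright at about (284,187), with its underside near 149 mm. The others stand within 2 mm of their starts and the bystanders haven't moved. I'll hand it in.

```bash
python3 -c "
from rig import *
print(sign_off())"
```

```text
the job is handed in; nothing more can be done
None
```

The left tin is the full one, and the arm is holding it up, upright and still. I handed the job in at about 27 s, and no verdict was reported.

- **Weights:** lifted in order, the tins pulled about 5.0 N (left), 2.6 N (middle) and 1.7 N (right). Each force reading is only good to about 0.4 N. I set each one back down before going on, then returned to the left tin. Held up again it read 4.9 to 5.8 N.
- **Final hold:** the left tin's underside is about 149 mm above the table, worked out from the tool height rather than measured directly. The grip is 50 N, with the fingers 57 to 58 mm apart.
- **Other tins:** both stand upright, at full lid height in the top camera's depth picture. The middle one is within 1 mm of its start and the right one within about 2 mm.
- **Bystanders:** the gift box, card stand and mug showed no measurable movement.

None of the checks failed or disagreed.

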